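Put the silversmith's tools back on their drawer tiles

TASK

Clear the silversmith's bench: lay the bench pin, the pliers, the dimpled doming block and the flat bench block each flat on the drawer tile that carries its outline, covering the outline squarely and with the nose of pin and pliers pointing as drawn. The bench pin is held by a stud in its keyhole slot, so slide it nose first to the slot's wide end before you lift it off. Do not drop any tool, and leave the two thread spools standing where they are.

Things in the scene. Friction and masses are not known exactly. Their poses are not given: they have to be found in the camera images.
- bench_pin: In mm: wooden slab 44 wide, 16 thick, V-notched nose, steel tail plate, 90 g. Origin: underside, notch root; x to nose, z up. Prongs end x=30, wood x=-70, plate x=-127; grip across y at x=-45. Starts on a fixed block 30 high, its stud (head 15 wide, to 10 above block) in the narrow end (x=-83) of the plate's keyhole. Slide it 25 along +x (to within 4): wide end (24, x=-108) meets head; lift 15+.
- pliers: Flat-nose pliers lying flat, closed, 120 mm long, about 90 g, steel with blue grips. Origin: on the underside, below the pivot; x points to the nose (tip at x = 32 mm), the handles run back to x = -88 mm and are 44 mm wide over both; z up. The joint round the origin is a block 16 mm wide (y), 22 mm long and 12 mm thick: grip it there, across y.
- doming_block: Doming block: a steel cube, 40 mm each way, with round dimples on its top and sides, about 0.5 kg. Origin: centre of the underside; x and y square to the sides, z up.
- bench_block: Bench block: a plain flat polished steel block, 56 x 56 mm and 18 mm thick, about 0.43 kg. Origin: centre of the underside; x and y square to the sides, z up.
- tile_pin: Bench pin's drawer tile: fixed plywood board 180 x 90 mm, 6 mm thick, lying on the bench, with the pin's outline in flat grey felt. Origin: centre of its underside, x along its length to the outline's two-pronged nose. The pin lies right with its own origin (notch root) at x = 48.5 mm, y = 0 of the tile, nose to the tile's +x.
- tile_pliers: Drawer tile for the pliers: fixed plywood board 160 x 90 mm, 6 mm thick, with the pliers' outline in flat grey felt. Origin: centre of its underside, x along its length towards the outline's nose. The pliers lie right with their origin (pivot) at x = +28 mm, y = 0 of the tile and their nose to the tile's +x.
- tile_doming: Drawer tile for the doming block: fixed plywood board 100 x 100 mm, 6 mm thick, with a small flat grey felt square (44 mm) in its middle. Origin: centre of its underside, x and y along the sides.
- tile_block: Drawer tile for the bench block: fixed plywood board 100 x 100 mm, 6 mm thick, with a larger flat grey felt square (60 mm) in its middle. Origin: centre of its underside, x and y along the sides.
- spool_a: Black thread spool on a round white foot, 72 mm wide, 72 mm high, loose; not part of the job. Origin: centre of the underside.
- spool_b: Second thread spool, the same as the first. Origin: centre of the underside.

How it is judged:
At the end, for the whole second after the job is handed in: Each tool lies flat on its own tile, within 12 mm of its outline's place (each way along the tile for pin and pliers) and within 0.2 rad of its direction (pin and pliers nose as drawn; the square blocks any quarter turn), resting on the tile's top (within 3 mm) and at rest (horizontal distance between doming_block and tile_doming below 0.012 m and z of doming_block in the frame of tile_doming between 0.003 and 0.009 m and angle between each of doming_block, bench_block, bench_pin, pliers's own z axis and vertical below 0.08 rad and linear speed of each of doming_block, bench_block, bench_pin, pliers below 0.02 m/s and (angle between the x axis of doming_block and the x axis of tile_doming, either way round below 0.2 rad or angle between the x axis of doming_block and the y axis of tile_doming, either way round below 0.2 rad) and horizontal distance between bench_block and tile_block below 0.012 m and z of bench_block in the frame of tile_block between 0.003 and 0.009 m and (angle between the x axis of bench_block and the x axis of tile_block, either way round below 0.2 rad or angle between the x axis of bench_block and the y axis of tile_block, either way round below 0.2 rad) and x of bench_pin in the frame of tile_pin between 0.0365 and 0.0605 m and y of bench_pin in the frame of tile_pin between -0.012 and 0.012 m and x of tile_pin in the frame of bench_pin below 0 m and z of bench_pin in the frame of tile_pin between 0.003 and 0.009 m and angle between the x axis of bench_pin and the x axis of tile_pin, either way round below 0.2 rad and x of pliers in the frame of tile_pliers between 0.016 and 0.04 m and y of pliers in the frame of tile_pliers between -0.012 and 0.012 m and x of tile_pliers in the frame of pliers below 0 m and z of pliers in the frame of tile_pliers between 0.003 and 0.009 m and angle between the x axis of pliers and the x axis of tile_pliers, either way round below 0.2 rad); the robot touches nothing.
It fails at once if a thread spool is shifted by more than 20 mm or tipped (distance of any of spool_a, spool_b from where it was at the start of the episode above 0.02 m or angle between any of spool_a, spool_b's own z axis and vertical above 0.3 rad).
It fails at once if a tool is dropped (falls freely faster than 0.6 m/s, some 20 mm) ((linear speed of bench_pin above 0.6 m/s and contact force between bench_pin and the fingers below 0.3 N) or (linear speed of pliers above 0.6 m/s and contact force between pliers and the fingers below 0.3 N) or (linear speed of doming_block above 0.6 m/s and contact force between doming_block and the fingers below 0.3 N) or (linear speed of bench_block above 0.6 m/s and contact force between bench_block and the fingers below 0.3 N)).
It also fails if it takes over 109 s, if anything falls off the work surface, if the arm or the gripper's body presses on something with over 40 N, if the wrist force passes 120 N, or if a joint passes its speed limit or range.

ROBOT

A 6-joint arm with a two-finger parallel gripper is mounted at the origin on the work surface. World frame = base frame: x ahead of the robot, y to its left, z up, the work surface at z = 0. Lengths are in m, angles in rad, forces in N, time in s.
With the tool pointing down it reaches from about 0.3 to 0.875 m from the base axis. Payload 6.4 kg.
Tool frame: the origin (TCP) lies on the centre line of the jaws, within the pads' length; the fingertips stand 25 mm ahead of it and the grasp point (between the pads) lies 6 mm ahead of it (ctrl.tip_reach is the distance from the TCP to the fingertips, in m); z points along the fingers, y is the line along which they close (so a half turn about z gives the same grasp; the last joint's range is limited). The gripper opens to 85 mm and grips with 20 to 120 N. Pads are 22 mm wide; open, the fingers measure 114 mm over their backs; the gripper's body (76 mm by 85 mm) begins 54 mm behind the grasp point. The pads swing forward as they close: fully open they stand 13 mm farther back than shut.
Start: joints at [1.034, 0.181, 1.607, -0, 1.354, -0.206], TCP at [0.187, 0.544, 0.256] pointing down, gripper open.
Joint ranges: [-2.99, 2.99], [-0.89, 2.07], [0.3, 2.58], [-1.14, 4.28], [0, 2.63], [-3.12, 3.12]. Speed limits (rad/s): [2.57, 2.57, 3.01, 3.14, 3.14, 3.14].

INTERFACE

Orientations are given as a unit quaternion [w, x, y, z].
In Python, from bench import ctrl gives the robot as it stands.
- The arm moves only by the tool servo_tool, never from a script. Its argument "motion" is a list that holds one entry, the list of rows, each a list of 5 numbers: the shift along the tool's x, y, z in cm, then the turn about the tool's z in degrees, then the closure, from -1 (fully open) to 1 (shut). In form: [[[dx, dy, dz, twist, claw], ...]]. A call has 1 to 5 rows; each row is the pose to reach, as a shift and turn from the pose commanded when the call began, along the tool's axes at that moment; what a row does not reach only later rows make up. A row lasts 1/10 s, in which the tool goes at most 50 mm and 8.59 degrees, less where a joint would pass 70% of its speed; a pose out of reach is approached as far as the arm can. A call with a gripper value outside its range is refused whole. The fingers move at their own pace and stop on an object; the grip force is fixed at half the most. Time passes only in rows, so rows that repeat a pose let the fingers close. It gives the time, the measured TCP pose, the force, the opening and the grip force at its end, in the units of the state.
- ctrl.get_obs(): the state, without advancing time (a new reading comes with each control period).
- ctrl.camera(name): name is "side" or "top"; returns a dict with "pixels" (400x640x3 uint8, red, green, blue), "depth" (400x640 float32, m along the optical axis (not along the pixel's ray), 0 where there is no reading), "fx", "fy", "cx", "cy" (pixels), "R" (3x3) and "t" (3): a world point X has camera coordinates R X + t. Camera axes: x right, y down, z forward; pixel columns grow to the right and rows downward; lengths in m; the calibration is good to about 2 mm. A picture is of the moment at which its call begins.
- ctrl.hand_in(): hands the job in; it is judged then, once.
The state is a dict: "time_s": time; "q": joint angles; "dq": joint speeds; "joint_efforts": joint torques, N m; "eef_pos": TCP position; "eef_rot": TCP orientation; "wrist_force": force on the tool from outside, world axes, zero at the start; "torque": the same for the moment, N m; "opening": opening from 0.0 (shut) to 1.0 (fully open); "grasp_force": force on a finger pad.
Only numpy, scipy, OpenCV 4.12 (cv2) and the standard library are available. Lean on these libraries where they do the work, as an engineer would, in place of code of your own. Each camera call takes 0.05 s, during which the arm holds its last target. There are 200 camera calls.

## Working session

There is one attempt and no reset: what is moved stays moved. The work goes in short steps, Python scripts to look and compute and a tool call to move; the robot and the scene stay as the last step left them, time stands still between calls to the robot, and variables do not carry over. Pictures are saved under pics/ and viewed, at most 14 in all, crops included, and the job is handed in when it is done.

Besides the shell and the picture viewer there is one more tool, called as name(argument=value, ...), one argument or row to a line, values as JSON. servo_tool: Moves the arm, as the interface text tells. Its arguments: {"type":"object","properties":{"motion":{"type":"array"}},"required":["motion"]}

```bash
ls; mkdir -p pics
python3 - <<'E'
from bench import ctrl
import cv2,numpy as np
o=ctrl.get_obs();print(o)
for n in("top","side"):
    c=ctrl.camera(n);cv2.imwrite(f"pics/{n}0.png",c["pixels"][:,:,::-1]);np.savez(f"{n}0.npz",**c);print(n,c["fx"],c["cx"],c["cy"],c["R"],c["t"])
E
```

```text
pics
{'time_s': 0.0, 'q': array([ 1.03370718e+00,  1.81523809e-01,  1.60799853e+00,  1.45238934e-05,
        1.35379887e+00, -2.06283193e-01]), 'dq': array([ 0.0001893 , -0.00110904, -0.00132267, -0.00084337, -0.00022156,
       -0.00186628]), 'joint_efforts': array([ 6.60605019e-04, -4.44887352e+01, -3.51334190e+01, -2.52465925e-04,
        9.24388587e-03, -2.24483591e-05]), 'eef_pos': array([0.18647049, 0.54339273, 0.25539838]), 'eef_rot': array([-3.20500553e-04,  1.64651309e-01,  9.86351458e-01, -8.02686522e-04]), 'wrist_force': array([-0.4900266 , -0.39823138, -1.03532179]), 'torque': array([ 0.04420693, -0.09649543, -0.00829377]), 'grasp_force': 0.0, 'opening': 1.001485658587577}
top 397.99318674117416 318.12629940815685 193.0643506925155 [[-0.03947138 -0.99921483 -0.00342402]
 [-0.97844376  0.03934557 -0.2027307 ]
 [ 0.20270625 -0.00465185 -0.97922854]] [0.11787217 0.58377921 1.0826346 ]
side 392.6365596181395 319.47043792626306 199.7280294030962 [[-0.9839179  -0.17820165 -0.01223694]
 [-0.10851722  0.65076768 -0.75148216]
 [ 0.14187876 -0.73806883 -0.65963992]] [0.60727315 0.04520262 0.99497414]
```

View pics/top0.png

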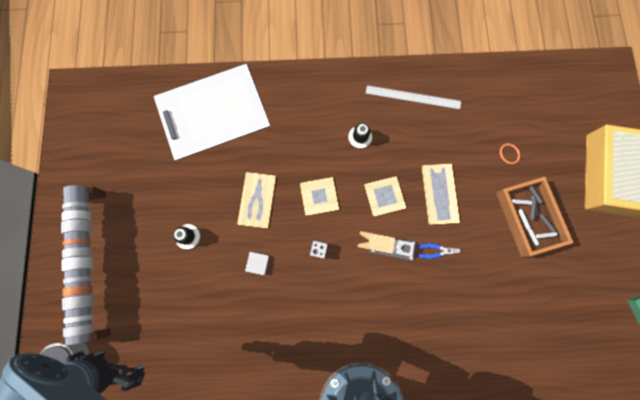

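View pics/side0.png

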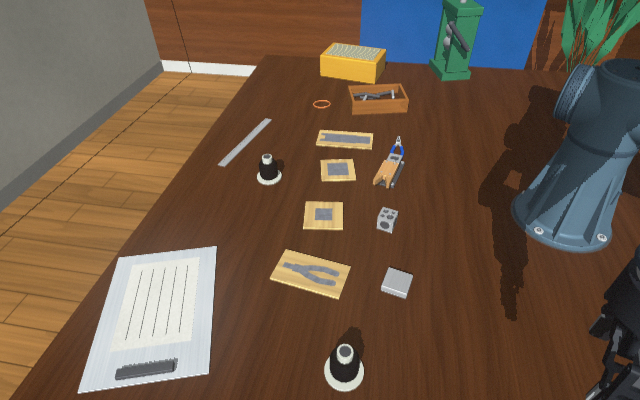

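```bash
cat > h.py <<'E'
import numpy as np,cv2
def cloud(c):
    v,u=np.mgrid[0:400,0:640];d=c["depth"]
    P=np.stack([(u-c["cx"])/c["fx"]*d,(v-c["cy"])/c["fy"]*d,d],-1)
    return (P-c["t"])@c["R"]
def ortho(c,z,x0,x1,y0,y1,s=0.001):
    # rectified plane z: image up=+x, left=+y ; pixel (u,v): y=y1-u*s, x=x1-v*s
    K=np.array([[c["fx"],0,c["cx"]],[0,c["fy"],c["cy"]],[0,0,1]])
    A=np.array([[0,-s,x1],[-s,0,y1],[0,0,z],[0,0,1]])
    H=K@np.hstack([c["R"],c["t"].reshape(3,1)])@A
    return cv2.warpPerspective(c["pixels"][:,:,::-1],np.linalg.inv(H),(int((y1-y0)/s),int((x1-x0)/s)),flags=cv2.INTER_CUBIC)
E
python3 - <<'E'
from h import *
t=dict(np.load("top0.npz"));s=dict(np.load("side0.npz"))
cv2.imwrite("pics/ot.png",ortho(t,0.006,.3,.65,-.35,.42))
cv2.imwrite("pics/os.png",ortho(s,0.006,.3,.65,-.35,.42))
cv2.imwrite("pics/both.png",np.vstack([cv2.resize(cv2.imread(f"pics/{n}.png"),None,fx=1,fy=1) for n in("ot","os")])[:600*2])
P=cloud(t);print(P[250:252,315:322:3],P[244,385],P[251,425],P[225,245])
E
```

```text
[[[0.42787    0.10985353 0.03578799]
  [0.42730365 0.10130906 0.03943847]
  [0.42712695 0.09278087 0.03683332]]

 [[0.42528685 0.10999571 0.03180959]
  [0.42472531 0.10142541 0.03551476]
  [0.4239535  0.09293263 0.04279298]]] [ 0.43627545 -0.08902127  0.04492593] [ 0.41422332 -0.21128143  0.00344883] [0.51110695 0.31418147 0.00791652]
```

View pics/ot.png

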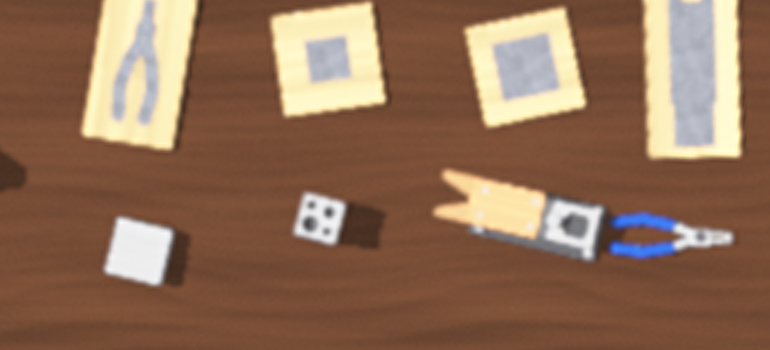

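View pics/os.png

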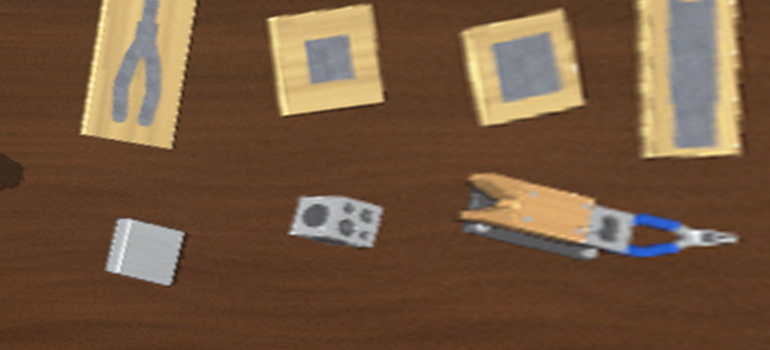

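Run:
```python
from h import *
S=.0005
def rect(c,z,box,f,tag):
    x0,x1,y0,y1=box
    im=ortho(c,z,*box,s=S);hsv=cv2.cvtColor(im,cv2.COLOR_BGR2HSV)
    m=cv2.morphologyEx(f(hsv).astype(np.uint8)*255,cv2.MORPH_OPEN,np.ones((5,5)))
    cs,_=cv2.findContours(m,cv2.RETR_EXTERNAL,cv2.CHAIN_APPROX_NONE)
    k=max(cs,key=cv2.contourArea);r=cv2.minAreaRect(k);(u,v),(w,h),a=r
    p=cv2.boxPoints(r);e=p[1]-p[0] if np.hypot(*(p[1]-p[0]))>np.hypot(*(p[2]-p[1])) else p[2]-p[1]
    ang=np.degrees(np.arctan2(-e[0],-e[1])) # world angle of long edge
    print(tag,"ctr x %.4f y %.4f"%(x1-v*S,y1-u*S),"size mm %.1f %.1f"%(w*S*1e3,h*S*1e3),"ang %.1f"%ang)
    return im
wood=lambda h:(h[...,1]>40)&(h[...,2]>150)&(h[...,0]>12)&(h[...,0]<30)|(h[...,2]>130)&(h[...,1]<60)
lite=lambda h:(h[...,1]<70)&(h[...,2]>100)
felt=lambda h:(h[...,1]<70)&(h[...,2]>90)
blue=lambda h:(h[...,0]>95)&(h[...,0]<130)&(h[...,1]>120)&(h[...,2]>70)
orange=lambda h:(h[...,0]>5)&(h[...,0]<25)&(h[...,1]>80)&(h[...,2]>150)
for n in("top","side"):
    c=dict(np.load(n+"0.npz"));print(n)
    for t,b in dict(pliers=(.44,.7,.2,.36),doming=(.5,.68,.02,.17),block=(.5,.68,-.18,-.03),pin=(.47,.75,-.34,-.2)).items():
        rect(c,.006,b,wood,"tile "+t);rect(c,.006,b,felt,"  felt "+t)
    rect(c,.018,(.33,.47,.22,.35),lite,"bench_block")
    rect(c,.04,(.36,.48,.06,.14),lite,"doming")
    rect(c,.012,(.37,.45,-.34,-.17),blue,"grips");rect(c,.012,(.37,.45,-.4,-.17),lambda h:blue(h)|lite(h),"pliers")
    rect(c,.046,(.35,.52,-.2,.05),orange,"pin wood")
c=dict(np.load("top0.npz"));
a=ortho(c,.006,.47,.70,-.4,.4);b=cv2.resize(ortho(c,.046,.36,.49,-.4,.0,s=.0005),(800,260))
cv2.imwrite("pics/a.png",np.vstack([a,b]))
P=cloud(c)
m=(P[...,0]>.35)&(P[...,0]<.5)&(P[...,1]<.03)&(P[...,1]>-.33)&(P[...,2]>.007)
for y in np.arange(-.3,.03,.015):
    k=m&(abs(P[...,1]-y)<.0075)
    if k.any(): print("%.3f"%y,np.round(np.percentile(P[k][:,0],[3,97]),3),np.round(np.percentile(P[k][:,2],[10,50,90,99]),3))
```

```text
top
tile pliers ctr x 0.5877 y 0.2810 size mm 95.9 167.2 ang -9.5
  felt pliers ctr x 0.5876 y 0.2752 size mm 76.3 157.3 ang -8.5
tile doming ctr x 0.5910 y 0.0930 size mm 106.3 106.5 ang -81.8
  felt doming ctr x 0.5916 y 0.0929 size mm 96.7 96.5 ang -171.9
tile block ctr x 0.5830 y -0.1046 size mm 106.4 106.7 ang -78.0
  felt block ctr x 0.5834 y -0.1051 size mm 96.4 97.2 ang -78.0
tile pin ctr x 0.5843 y -0.2714 size mm 186.8 97.2 ang -178.7
  felt pin ctr x 0.5835 y -0.2729 size mm 177.0 86.4 ang -178.6
bench_block ctr x 0.3988 y 0.2795 size mm 61.5 61.7 ang -13.7
doming ctr x 0.4296 y 0.1005 size mm 46.3 46.5 ang -15.3
grips ctr x 0.4004 y -0.2197 size mm 63.7 14.9 ang -91.6
pliers ctr x 0.4091 y -0.2792 size mm 62.3 30.8 ang -101.5
pin wood ctr x 0.4436 y -0.0630 size mm 103.7 50.0 ang -103.0
side
tile pliers ctr x 0.5874 y 0.2814 size mm 93.9 159.9 ang -9.5
  felt pliers ctr x 0.5893 y 0.2794 size mm 48.4 128.0 ang -8.0
tile doming ctr x 0.5908 y 0.0947 size mm 99.8 106.1 ang -82.3
  felt doming ctr x 0.5908 y 0.0911 size mm 45.2 45.7 ang -81.4
tile block ctr x 0.5825 y -0.102
[... 805 characters left out ...]
210 [0.394 0.431] [0.009 0.011 0.014 0.015]
-0.195 [0.397 0.432] [0.008 0.011 0.013 0.015]
-0.180 [0.405 0.441] [0.007 0.008 0.012 0.013]
-0.165 [0.393 0.444] [0.01  0.033 0.036 0.039]
-0.150 [0.398 0.445] [0.009 0.031 0.036 0.039]
-0.135 [0.401 0.451] [0.008 0.034 0.04  0.042]
-0.120 [0.4   0.449] [0.008 0.035 0.044 0.049]
-0.105 [0.408 0.453] [0.042 0.046 0.049 0.051]
-0.090 [0.413 0.456] [0.043 0.047 0.049 0.053]
-0.075 [0.414 0.462] [0.042 0.046 0.05  0.051]
-0.060 [0.417 0.463] [0.01  0.047 0.05  0.051]
-0.045 [0.424 0.468] [0.042 0.047 0.049 0.051]
-0.030 [0.427 0.473] [0.04  0.046 0.049 0.051]
-0.015 [0.431 0.472] [0.038 0.046 0.048 0.049]
0.015 [0.371 0.371] [0.007 0.007 0.007 0.007]
```

View pics/a.png

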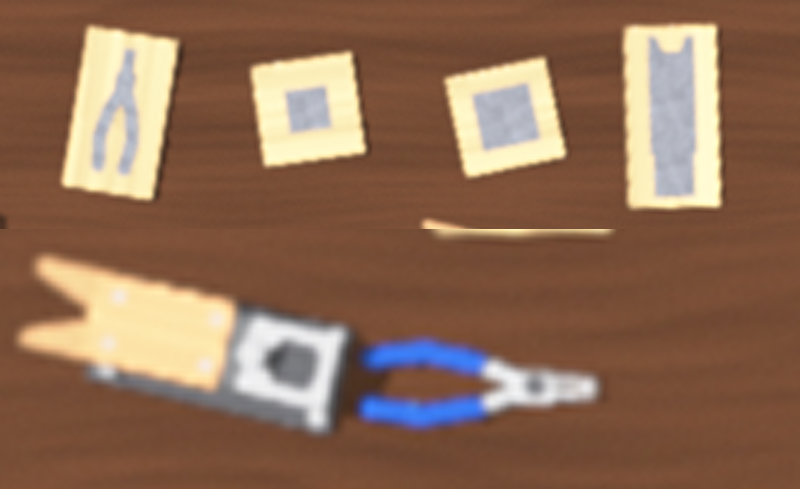

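```bash
cat >> h.py <<'E'
def plan(wps,start=None):
    """waypoints (x,y,z,a_deg); prints shift in cm along tool axes of previous pose"""
    from bench import ctrl
    if start is None:
        o=ctrl.get_obs();q=o["eef_rot"];a=np.degrees(2*np.arctan2(q[2],q[1]))%360
        print("now",np.round(o["eef_pos"],4),"a %.1f"%a,"q",np.round(np.degrees(o["q"]),0),"F",np.round(o["wrist_force"],1),"open %.2f g %.1f t %.1f"%(o["opening"],o["grasp_force"],o["time_s"]))
        start=(*o["eef_pos"],a)
    x,y,z,a=start
    for w in wps:
        r=np.radians(a);d=np.array(w[:3])-(x,y,z);tw=-((w[3]-a+180)%360-180)
        print("[%.2f, %.2f, %.2f, %.1f]"%(100*(d[0]*np.cos(r)+d[1]*np.sin(r)),100*(d[0]*np.sin(r)-d[1]*np.cos(r)),-100*d[2],tw),"rows %.1f"%max(np.linalg.norm(d)/.05,abs(tw)/8.59))
        x,y,z,a=w
E
python3 - <<'E'
from h import *
from bench import ctrl
print(ctrl.tip_reach)
for n in("top","side"):
    c=dict(np.load(n+"0.npz"));im=ortho(c,.012,.36,.47,-.34,-.16,s=.0005);h=cv2.cvtColor(im,cv2.COLOR_BGR2HSV)
    m=((h[...,0]>95)&(h[...,0]<130)&(h[...,1]>100)&(h[...,2]>60))|((h[...,1]<80)&(h[...,2]>110))
    m=m.astype(np.uint8);m[:, :30]=0;m[:50]=0
    u=np.where(m.any(0))[0];print(n,"y range",-.16-u.min()*.0005,-.16-u.max()*.0005)
    for y in(-.2,-.22,-.235,-.27,-.28,-.29,-.30,-.31):
        v=np.where(m[:,int((-.16-y)/.0005)])[0]
        if len(v):print(y,.47-v.min()*.0005,.47-v.max()*.0005,"mid %.4f"%(.47-(v.min()+v.max())*.00025))
    cv2.imwrite(f"pics/pl_{n}.png",im)
plan([(.399,.2795,.10,166),(.399,.2795,.031,166),(.399,.2795,.10,166),(.583,-.1046,.10,192),(.583,-.1046,.045,192)])
E
python3 -c "
import cv2,numpy as np
cv2.imwrite('pics/pl.png',np.vstack([cv2.resize(cv2.imread('pics/pl_%s.png'%n),None,fx=2,fy=1.3) for n in('top','side')]))"
```

```text
0.025
top y range -0.175 -0.3115
-0.2 0.43699999999999994 0.39499999999999996 mid 0.4160
-0.22 0.43899999999999995 0.39199999999999996 mid 0.4155
-0.235 0.4365 0.39399999999999996 mid 0.4152
-0.27 0.4235 0.40199999999999997 mid 0.4127
-0.28 0.4225 0.40199999999999997 mid 0.4122
-0.29 0.4215 0.40349999999999997 mid 0.4125
-0.3 0.4205 0.40449999999999997 mid 0.4125
-0.31 0.418 0.407 mid 0.4125
side y range -0.175 -0.308
-0.2 0.43799999999999994 0.39549999999999996 mid 0.4167
-0.22 0.4355 0.39449999999999996 mid 0.4150
-0.235 0.432 0.39699999999999996 mid 0.4145
-0.27 0.4215 0.40499999999999997 mid 0.4132
-0.28 0.4215 0.40499999999999997 mid 0.4132
-0.29 0.419 0.407 mid 0.4130
-0.3 0.418 0.4085 mid 0.4132
now [0.1865 0.5434 0.2555] a 161.0 q [ 59.  10.  92.   0.  78. -12.] F [-0.1 -0.5  0.1] open 1.00 g 0.0 t 0.1
[-28.67, -18.06, 15.55, -5.0] rows 7.5
[0.00, 0.00, 6.90, 0.0] rows 1.4
[0.00, 0.00, -6.90, 0.0] rows 1.4
[-27.15, -32.82, -0.00, -26.0] rows 8.5
[-0.00, 0.00, 5.50, 0.0] rows 1.1
```

View pics/pl.png

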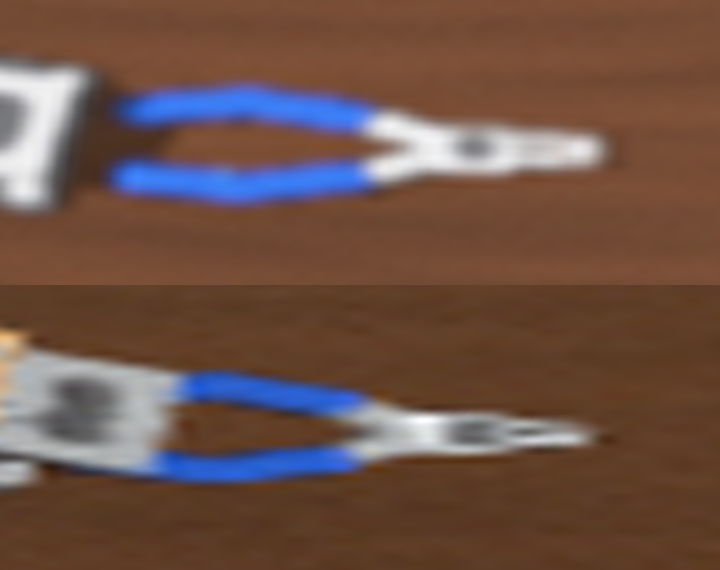

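servo_tool(
  motion=[
    [[-28.7,-18.1,15.5,-5,-1],[-28.7,-18.1,15.5,-5,-1],[-28.7,-18.1,15.5,-5,-1],[-28.7,-18.1,15.5,-5,-1],[-28.7,-18.1,15.5,-5,-1]],
  ],
)

```text
time_s: 0.6
eef_pos: [0.3298, 0.3651, 0.1515]
eef_rot: [-0.0, 0.121, 0.993, -0.0]
wrist_force: [-0.0, 0.9, -0.1]
opening: 1.0
grasp_force: 0.0
```

servo_tool(
  motion=[
    [[0,0,0,0,-1],[0,0,0,0,-1]],
  ],
)

```text
time_s: 0.8
eef_pos: [0.3295, 0.3657, 0.1518]
eef_rot: [-0.001, 0.123, 0.992, -0.0]
wrist_force: [-0.1, 0.3, -0.1]
opening: 0.999
grasp_force: 0.0
```

```bash
python3 -c "
from h import *
plan([(.399,.2795,.10,166)])"
```

```text
now [0.3295 0.3657 0.1518] a 165.9 q [ 34.   7. 109.   0.  64. -42.] F [-0.1  0.3 -0.1] open 1.00 g 0.0 t 0.8
[-8.85, -6.66, 5.18, -0.1] rows 2.4
```

servo_tool(
  motion=[
    [[-8.9,-6.7,5.2,0,-1],[-8.9,-6.7,5.2,0,-1],[-8.9,-6.7,5.2,0,-1],[-8.9,-6.7,5.2,0,-1]],
  ],
)

```text
time_s: 1.2
eef_pos: [0.3999, 0.2796, 0.0997]
eef_rot: [-0.0, 0.122, 0.993, -0.0]
wrist_force: [-0.4, 0.3, 0.6]
opening: 0.995
grasp_force: 0.0
```

servo_tool(
  motion=[
    [[0,0,3.0,0,-1],[0,0,5.0,0,-1],[0,0,6.0,0,-1],[0,0,6.9,0,-1],[0,0,6.9,0,-1]],
  ],
)

```text
time_s: 1.7
eef_pos: [0.3988, 0.2809, 0.0311]
eef_rot: [-0.0, 0.121, 0.993, -0.0]
wrist_force: [-0.1, -0.6, 0.0]
opening: 0.999
grasp_force: 0.0
```

servo_tool(
  motion=[
    [[0,0,0,0,1],[0,0,0,0,1],[0,0,0,0,1],[0,0,0,0,1],[0,0,0,0,1]],
  ],
)

```text
time_s: 2.2
eef_pos: [0.4002, 0.2804, 0.0328]
eef_rot: [0.001, 0.121, 0.993, 0.0]
wrist_force: [-2.3, -0.7, 7.5]
opening: 0.633
grasp_force: 62.5
```

servo_tool(
  motion=[
    [[0,0,0,0,1],[0,0,0,0,1],[0,0,0,0,1],[0,0,0,0,1],[0,0,0,0,1]],
  ],
)

```text
time_s: 2.7
eef_pos: [0.4002, 0.2804, 0.0328]
eef_rot: [0.001, 0.121, 0.993, 0.0]
wrist_force: [-2.4, -0.9, 7.0]
opening: 0.626
grasp_force: 62.5
```

servo_tool(
  motion=[
    [[0,0,-2,0,1],[0,0,-5,0,1],[0,0,-7,0,1],[0,0,-7,0,1]],
  ],
)

```text
time_s: 3.1
eef_pos: [0.4015, 0.2809, 0.1042]
eef_rot: [0.003, 0.122, 0.993, 0.001]
wrist_force: [1.4, 1.3, -4.1]
opening: 0.632
grasp_force: 67.0
```

```bash
python3 -c "
from h import *
plan([(.583,-.1046,.10,192),(.583,-.1046,.042,192)])"
```

```text
now [0.4015 0.2809 0.1042] a 166.0 q [ 21.  11. 111.   0.  58. -55.] F [ 1.4  1.3 -4.1] open 0.63 g 67.0 t 3.1
[-26.92, -33.04, 0.42, -26.0] rows 8.5
[-0.00, 0.00, 5.80, 0.0] rows 1.2
```

servo_tool(
  motion=[
    [[-5.4,-6.6,0,0,1],[-10.8,-13.2,0,0,1],[-16.2,-19.8,0,0,1],[-21.5,-26.4,0,0,1],[-26.9,-33,0,0,1]],
  ],
)

```text
time_s: 3.6
eef_pos: [0.5056, 0.0523, 0.0999]
eef_rot: [-0.001, 0.122, 0.993, 0.0]
wrist_force: [0.9, 0.7, -5.2]
opening: 0.628
grasp_force: 67.0
```

servo_tool(
  motion=[
    [[0,0,0,-8,1],[0,0,0,-16,1],[0,0,0,-24,1],[0,0,0,-26,1],[0,0,0,-26,1]],
  ],
)

```text
time_s: 4.1
eef_pos: [0.505, 0.0541, 0.0998]
eef_rot: [-0.001, -0.105, 0.994, 0.0]
wrist_force: [0.1, 0.0, -4.7]
opening: 0.63
grasp_force: 67.1
```

```bash
python3 -c "
from h import *
plan([(.583,-.1046,.043,192)])"
```

```text
now [0.505  0.0541 0.0998] a 192.0 q [  -7.   14.  108.    0.   58. -109.] F [ 0.1  0.  -4.7] open 0.63 g 67.1 t 4.1
[-4.32, -17.14, 5.68, 0.0] rows 3.7
```

servo_tool(
  motion=[
    [[-1.4,-5,0,0,1],[-2.8,-10,0,0,1],[-4.3,-14,0,0,1],[-4.3,-17.1,0,0,1],[-4.3,-17.1,0,0,1]],
  ],
)

```text
time_s: 4.6
eef_pos: [0.5848, -0.1085, 0.1007]
eef_rot: [0.0, -0.102, 0.995, -0.001]
wrist_force: [-0.4, 0.8, -5.2]
opening: 0.63
grasp_force: 67.2
```

servo_tool(
  motion=[
    [[0,0,2,0,1],[0,0,4,0,1],[0,0,5,0,1],[0,0,5.5,0,1],[0,0,5.5,0,1]],
  ],
)

```text
time_s: 5.1
eef_pos: [0.5833, -0.1036, 0.0456]
eef_rot: [-0.001, -0.105, 0.994, 0.0]
wrist_force: [0.0, -0.5, -4.8]
opening: 0.627
grasp_force: 67.2
```

servo_tool(
  motion=[
    [[0,0,0.2,0,1],[0,0,0.3,0,1],[0,0,0.3,0,1]],
  ],
)

```text
time_s: 5.4
eef_pos: [0.5843, -0.1043, 0.044]
eef_rot: [0.0, -0.105, 0.994, -0.0]
wrist_force: [-0.2, -0.6, -5.5]
opening: 0.63
grasp_force: 67.2
```

```bash
python3 -c "
from h import *
plan([(.583,-.1046,.043,192)])"
```

```text
now [ 0.5843 -0.1043  0.044 ] a 192.0 q [ -22.   28.   96.   -0.   55. -124.] F [-0.2 -0.6 -5.5] open 0.63 g 67.2 t 5.4
[0.13, -0.00, 0.10, 0.0] rows 0.0
```

servo_tool(
  motion=[
    [[0.1,0,0.2,0,1],[0.1,0,0.4,0,1],[0.1,0,0.5,0,1],[0.1,0,0.5,0,1]],
  ],
)

```text
time_s: 5.8
eef_pos: [0.5829, -0.1045, 0.0389]
eef_rot: [-0.0, -0.105, 0.994, -0.0]
wrist_force: [-3.9, 1.0, 2.2]
opening: 0.627
grasp_force: 68.0
```

servo_tool(
  motion=[
    [[0,0,0,0,-1],[0,0,0,0,-1],[0,0,0,0,-1],[0,0,0,0,-1],[0,0,0,0,-1]],
  ],
)

```text
time_s: 6.3
eef_pos: [0.5831, -0.1045, 0.0385]
eef_rot: [0.0, -0.105, 0.994, -0.0]
wrist_force: [-0.2, -0.1, -0.1]
opening: 1.002
grasp_force: 0.0
```

servo_tool(
  motion=[
    [[0,0,-1,0,-1],[0,0,-3,0,-1],[0,0,-6,0,-1],[0,0,-7,0,-1],[0,0,-7,0,-1]],
  ],
)

```text
time_s: 6.8
eef_pos: [0.5845, -0.105, 0.1108]
eef_rot: [0.002, -0.105, 0.994, -0.001]
wrist_force: [-0.1, 0.4, 0.6]
opening: 1.006
grasp_force: 0.0
```

```bash
python3 -c "
from h import *
plan([(.4296,.1005,.11,165.5),(.4296,.1005,.033,165.5)])
from bench import ctrl
c=ctrl.camera('top');np.savez('t1.npz',**c);cv2.imwrite('pics/t1.png',cv2.resize(c['pixels'][100:300,150:500,::-1],None,fx=2.2,fy=2.2))"
```

```text
now [ 0.5845 -0.105   0.1108] a 192.1 q [ -22.   22.   96.    0.   62. -124.] F [-0.1  0.4  0.6] open 1.01 g 0.0 t 6.8
[10.86, 23.33, 0.08, 26.6] rows 5.1
[0.00, 0.00, 7.70, -0.0] rows 1.5
```

View pics/t1.png

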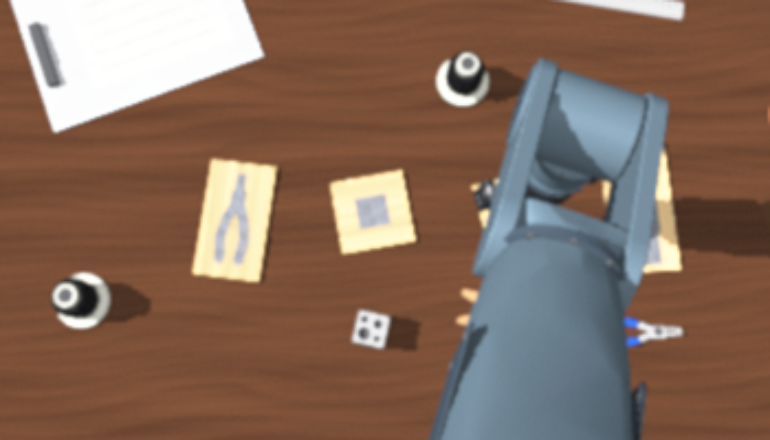

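The picture shows the arm hiding the block tile; the spools (465,80) and (80,300) stand untouched.

servo_tool(
  motion=[
    [[2.2,4.7,0,7,-1],[4.4,9.4,0,14,-1],[6.6,14,0,20,-1],[8.8,18.7,0,26.5,-1],[10.9,23.3,0,26.5,-1]],
  ],
)

```text
time_s: 7.35
eef_pos: [0.4294, 0.0961, 0.1069]
eef_rot: [-0.001, 0.128, 0.992, -0.0]
wrist_force: [0.9, 1.4, 0.6]
opening: 1.004
grasp_force: 0.0
```

servo_tool(
  motion=[
    [[0,0,0,0,-1],[0,0,0,0,-1],[0,0,0,0,-1]],
  ],
)

```text
time_s: 7.65
eef_pos: [0.4323, 0.0945, 0.108]
eef_rot: [-0.0, 0.126, 0.992, -0.0]
wrist_force: [-0.7, -0.2, 0.9]
opening: 0.999
grasp_force: 0.0
```

```bash
python3 -c "
from h import *
plan([(.4296,.1005,.033,165.5)])
from bench import ctrl
for n in ('top','side'):
  c=ctrl.camera(n);np.savez('u%s.npz'%n,**c)
  cv2.imwrite('pics/u%s.png'%n,ortho(c,.024,.5,.67,-.19,-.01,s=.0005))
a=cv2.hconcat([cv2.imread('pics/u%s.png'%n) for n in ('top','side')]);cv2.imwrite('pics/u.png',a)"
```

```text
now [0.4323 0.0945 0.108 ] a 165.5 q [ -3.   5. 117.  -0.  58. -79.] F [-0.7 -0.2  0.9] open 1.00 g 0.0 t 7.7
[0.42, 0.51, 7.50, 0.0] rows 1.5
```

View pics/u.png

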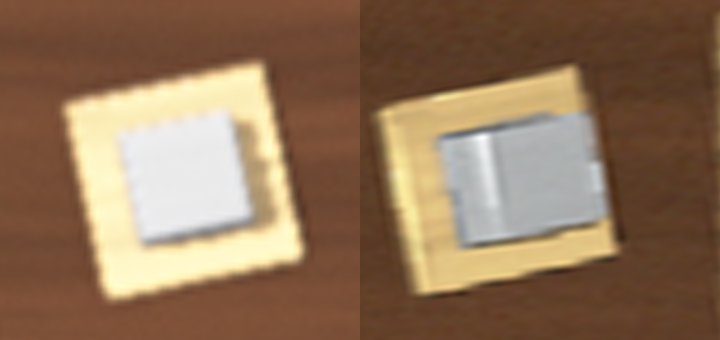

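The bench block sits centred and square on its tile (centre about (186,176), within 2 mm). Next the doming block.

servo_tool(
  motion=[
    [[0.4,0.5,2.5,0,-1],[0.4,0.5,5,0,-1],[0.4,0.5,6.5,0,-1],[0.4,0.5,7.5,0,-1],[0.4,0.5,7.5,0,-1]],
  ],
)

```text
time_s: 8.25
eef_pos: [0.4288, 0.1001, 0.0322]
eef_rot: [-0.001, 0.127, 0.992, -0.0]
wrist_force: [-0.1, -0.3, -0.1]
opening: 1.0
grasp_force: 0.0
```

servo_tool(
  motion=[
    [[0,0,0,0,1],[0,0,0,0,1],[0,0,0,0,1],[0,0,0,0,1],[0,0,0,0,1]],
  ],
)

```text
time_s: 8.75
eef_pos: [0.4304, 0.1006, 0.0344]
eef_rot: [0.001, 0.126, 0.992, -0.0]
wrist_force: [-0.8, -0.7, 6.3]
opening: 0.458
grasp_force: 61.4
```

servo_tool(
  motion=[
    [[0,0,0,0,1],[0,0,0,0,1]],
  ],
)

```text
time_s: 8.95
eef_pos: [0.4303, 0.1006, 0.0344]
eef_rot: [0.001, 0.126, 0.992, -0.0]
wrist_force: [-0.4, -1.7, 6.5]
opening: 0.458
grasp_force: 61.4
```

servo_tool(
  motion=[
    [[0,0,-1.5,0,1],[0,0,-4,0,1],[0,0,-6,0,1],[0,0,-7,0,1],[0,0,-7,0,1]],
  ],
)

```text
time_s: 9.45
eef_pos: [0.4301, 0.1008, 0.1044]
eef_rot: [0.001, 0.126, 0.992, 0.0]
wrist_force: [-0.1, -0.4, -4.9]
opening: 0.46
grasp_force: 62.3
```

```bash
python3 -c "
from h import *
plan([(.591,.093,.105,188)])"
```

```text
now [0.4301 0.1008 0.1044] a 165.6 q [ -2.   5. 118.   0.  57. -78.] F [-0.1 -0.4 -4.9] open 0.46 g 62.3 t 9.4
[-15.78, 3.26, -0.06, -22.4] rows 3.2
```

servo_tool(
  motion=[
    [[-4,0.8,0,-6,1],[-8,1.6,0,-12,1],[-12,2.4,0,-18,1],[-15.8,3.3,0,-22.4,1],[-15.8,3.3,0,-22.4,1]],
  ],
)

```text
time_s: 9.95
eef_pos: [0.5945, 0.0924, 0.1017]
eef_rot: [0.001, -0.07, 0.998, -0.0]
wrist_force: [0.2, 0.7, -5.5]
opening: 0.456
grasp_force: 62.0
```

servo_tool(
  motion=[
    [[0,0,2,0,1],[0,0,4,0,1],[0,0,5,0,1],[0,0,5.5,0,1],[0,0,5.7,0,1]],
  ],
)

```text
time_s: 10.45
eef_pos: [0.5899, 0.0933, 0.0456]
eef_rot: [-0.001, -0.069, 0.998, 0.0]
wrist_force: [-1.3, -0.6, -4.5]
opening: 0.46
grasp_force: 62.0
```

servo_tool(
  motion=[
    [[0,0,0,0,1],[0,0,0,0,1]],
  ],
)

```text
time_s: 10.65
eef_pos: [0.5913, 0.0932, 0.0474]
eef_rot: [0.001, -0.069, 0.998, -0.0]
wrist_force: [0.1, 0.1, -5.1]
opening: 0.456
grasp_force: 62.0
```

```bash
python3 -c "
from h import *
plan([(.591,.093,.040,188)])"
```

```text
now [0.5913 0.0932 0.0474] a 187.9 q [  -2.   28.   96.    0.   56. -100.] F [ 0.1  0.1 -5.1] open 0.46 g 62.0 t 10.7
[0.04, -0.02, 0.74, -0.1] rows 0.1
```

servo_tool(
  motion=[
    [[0,0,0.2,0,1],[0,0,0.4,0,1],[0,0,0.6,0,1],[0,0,0.7,0,1],[0,0,0.8,0,1]],
  ],
)

```text
time_s: 11.15
eef_pos: [0.5909, 0.0933, 0.0404]
eef_rot: [-0.0, -0.069, 0.998, -0.0]
wrist_force: [-10.1, -0.7, 21.1]
opening: 0.461
grasp_force: 64.9
```

servo_tool(
  motion=[
    [[0,0,0,0,1],[0,0,0,0,1]],
  ],
)

```text
time_s: 11.35
eef_pos: [0.5909, 0.0933, 0.0404]
eef_rot: [0.0, -0.069, 0.998, -0.0]
wrist_force: [-7.6, -0.6, 12.4]
opening: 0.457
grasp_force: 64.2
```

servo_tool(
  motion=[
    [[0,0,0,0,-1],[0,0,0,0,-1],[0,0,0,0,-1],[0,0,0,0,-1],[0,0,0,0,-1]],
  ],
)

```text
time_s: 11.85
eef_pos: [0.5906, 0.0933, 0.0383]
eef_rot: [-0.0, -0.069, 0.998, 0.0]
wrist_force: [-0.3, -0.2, 0.9]
opening: 0.998
grasp_force: 0.0
```

servo_tool(
  motion=[
    [[0,0,-1,0,-1],[0,0,-3,0,-1],[0,0,-6,0,-1],[0,0,-8,0,-1],[0,0,-8,0,-1]],
  ],
)

```text
time_s: 12.35
eef_pos: [0.5933, 0.0932, 0.1227]
eef_rot: [0.004, -0.069, 0.998, -0.0]
wrist_force: [-0.8, 0.2, 0.0]
opening: 1.001
grasp_force: 0.0
```

```bash
python3 -c "
from h import *
plan([(.50,-.09,.12,145),(.4127,-.279,.12,103),(.4127,-.279,.10,88)])"
```

```text
now [0.5933 0.0932 0.1227] a 188.0 q [  -2.   22.   94.   -0.   63. -100.] F [-0.8  0.2  0. ] open 1.00 g 0.0 t 12.3
[11.78, -16.86, 0.27, 43.0] rows 5.0
[-3.69, -20.49, -0.00, 42.0] rows 4.9
[0.00, 0.00, 2.00, 15.0] rows 1.7
```

servo_tool(
  motion=[
    [[2.4,-3.4,0,8.5,-1],[4.7,-6.8,0,17,-1],[7.1,-10.2,0,25.5,-1],[9.4,-13.5,0,34,-1],[11.8,-16.9,0,42,-1]],
  ],
)

```text
time_s: 12.85
eef_pos: [0.4958, -0.0914, 0.1178]
eef_rot: [-0.0, 0.296, 0.955, 0.0]
wrist_force: [0.7, -1.5, 0.0]
opening: 0.997
grasp_force: 0.0
```

servo_tool(
  motion=[
    [[-0.7,-4.1,0,8.5,-1],[-1.5,-8.2,0,17,-1],[-2.2,-12.3,0,25.5,-1],[-3,-16.4,0,34,-1],[-3.7,-20.5,0,42,-1]],
  ],
)

```text
time_s: 13.35
eef_pos: [0.4118, -0.2821, 0.1179]
eef_rot: [-0.0, 0.618, 0.786, 0.0]
wrist_force: [1.0, 0.0, -1.0]
opening: 0.995
grasp_force: 0.0
```

servo_tool(
  motion=[
    [[0,0,1,8,-1],[0,0,2,16,-1],[0,0,2,16,-1],[0,0,2,16,-1]],
  ],
)

```text
time_s: 13.75
eef_pos: [0.4127, -0.2805, 0.098]
eef_rot: [-0.001, 0.718, 0.696, 0.0]
wrist_force: [0.0, -0.4, 1.1]
opening: 0.996
grasp_force: 0.0
```

```bash
python3 -c "
from h import *
plan([(.4127,-.279,.029,88)])
from bench import ctrl
for n in ('top','side'):
  c=ctrl.camera(n)
  cv2.imwrite('pics/v%s.png'%n,ortho(c,.046,.5,.68,.0,.18,s=.0005))
a=cv2.hconcat([cv2.imread('pics/v%s.png'%n) for n in ('top','side')]);cv2.imwrite('pics/v.png',a)"
```

```text
now [ 0.4127 -0.2805  0.098 ] a 88.2 q [-48.  13. 110.   0.  58. -46.] F [ 0.  -0.4  1.1] open 1.00 g 0.0 t 13.8
[0.15, -0.00, 6.90, 0.2] rows 1.4
```

View pics/v.png

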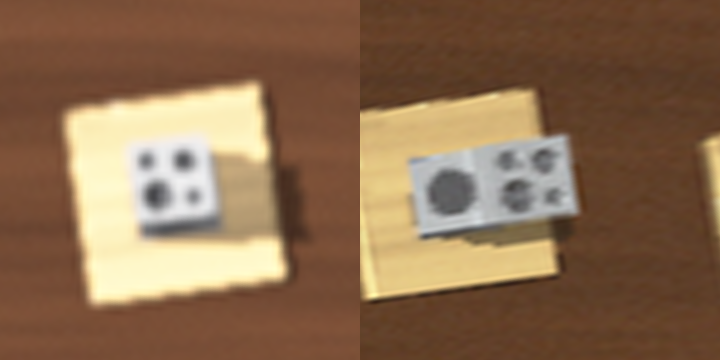

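The doming block sits centred (172,182) and square on its tile. Descending on the pliers.

servo_tool(
  motion=[
    [[0.1,0,2.5,0,-1],[0.1,0,5,0,-1],[0.1,0,6,0,-1],[0.1,0,6.8,0,-1],[0.1,0,6.8,0,-1]],
  ],
)

```text
time_s: 14.35
eef_pos: [0.413, -0.2797, 0.0301]
eef_rot: [-0.0, 0.719, 0.695, 0.0]
wrist_force: [-0.5, 0.3, -0.2]
opening: 1.0
grasp_force: 0.0
```

servo_tool(
  motion=[
    [[0,0,0,0,1],[0,0,0,0,1],[0,0,0,0,1],[0,0,0,0,1],[0,0,0,0,1]],
  ],
)

```text
time_s: 14.85
eef_pos: [0.4132, -0.2803, 0.031]
eef_rot: [0.0, 0.72, 0.694, -0.0]
wrist_force: [-2.9, 3.4, 8.1]
opening: 0.157
grasp_force: 59.4
```

servo_tool(
  motion=[
    [[0,0,0,0,1],[0,0,0,0,1],[0,0,0,0,1],[0,0,0,0,1]],
  ],
)

```text
time_s: 15.25
eef_pos: [0.4133, -0.2802, 0.031]
eef_rot: [0.0, 0.72, 0.694, -0.0]
wrist_force: [-1.1, 0.8, 5.6]
opening: 0.166
grasp_force: 58.2
```

servo_tool(
  motion=[
    [[0,0,-1,0,1],[0,0,-3,0,1],[0,0,-6,0,1],[0,0,-8,0,1],[0,0,-8,0,1]],
  ],
)

```text
time_s: 15.75
eef_pos: [0.4146, -0.2816, 0.1137]
eef_rot: [0.003, 0.72, 0.694, -0.0]
wrist_force: [1.0, 0.1, -0.6]
opening: 0.16
grasp_force: 58.6
```

```bash
python3 -c "
from h import *
plan([(.5,-.08,.11,118),(.59,.12,.11,160),(.6153,.2766,.11,171),(.6153,.2766,.04,171)])
from bench import ctrl
c=ctrl.camera('side')
cv2.imwrite('pics/w.png',cv2.resize(c['pixels'][90:240,310:510,::-1],None,fx=3,fy=3))"
```

```text
now [ 0.4146 -0.2816  0.1137] a 88.0 q [-48.  11. 109.   0.  59. -46.] F [ 1.   0.1 -0.6] open 0.16 g 58.6 t 15.8
[20.46, 7.81, 0.37, -30.0] rows 4.4
[13.43, 17.34, -0.00, -42.0] rows 4.9
[2.98, 15.58, -0.00, -11.0] rows 3.2
[0.00, 0.00, 7.00, 0.0] rows 1.4
```

View pics/w.png

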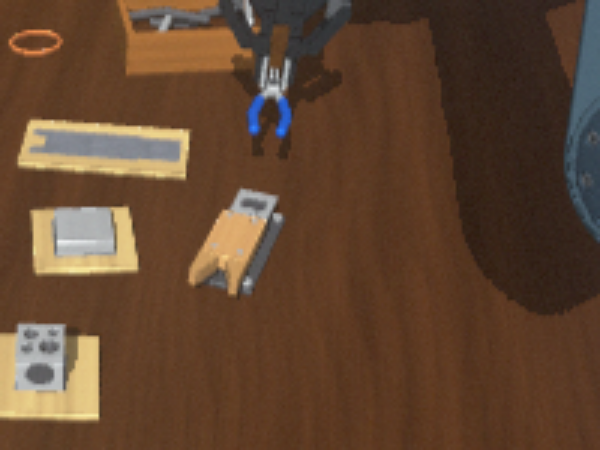

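The pliers hang level in the jaws (270,75). Carrying them over.

servo_tool(
  motion=[
    [[4.1,1.6,0,-6,1],[8.2,3.1,0,-12,1],[12.3,4.7,0,-18,1],[16.4,6.2,0,-24,1],[20.5,7.8,0,-30,1]],
  ],
)

```text
time_s: 16.3
eef_pos: [0.4976, -0.0759, 0.1089]
eef_rot: [-0.001, 0.514, 0.858, -0.0]
wrist_force: [0.5, -0.3, -0.5]
opening: 0.156
grasp_force: 58.6
```

servo_tool(
  motion=[
    [[2.7,3.5,0,-8,1],[5.4,7,0,-16,1],[8.1,10.4,0,-24,1],[10.7,13.9,0,-32,1],[13.4,17.3,0,-40,1]],
  ],
)

```text
time_s: 16.8
eef_pos: [0.5878, 0.1233, 0.1085]
eef_rot: [-0.001, 0.188, 0.982, -0.0]
wrist_force: [-0.2, -0.2, -0.8]
opening: 0.16
grasp_force: 58.6
```

servo_tool(
  motion=[
    [[0,0,0,0,1]],
  ],
)

```text
time_s: 16.9
eef_pos: [0.5887, 0.1261, 0.1089]
eef_rot: [-0.0, 0.187, 0.982, 0.001]
wrist_force: [-0.3, 0.1, -0.8]
opening: 0.158
grasp_force: 58.7
```

```bash
python3 -c "
from h import *
plan([(.6153,.2766,.11,171)])"
```

```text
now [0.5887 0.1261 0.1089] a 158.4 q [  1.  23.  94.   0.  63. -68.] F [-0.3  0.1 -0.8] open 0.16 g 58.7 t 16.9
[3.06, 14.97, -0.11, -12.6] rows 3.1
```

servo_tool(
  motion=[
    [[0.8,4,0,-4,1],[1.6,8,0,-8,1],[2.4,12,0,-12.6,1],[3.1,15,0,-12.6,1],[3.1,15,0,-12.6,1]],
  ],
)

```text
time_s: 17.4
eef_pos: [0.6149, 0.2754, 0.1086]
eef_rot: [-0.001, 0.081, 0.997, 0.0]
wrist_force: [0.2, -0.5, -0.8]
opening: 0.162
grasp_force: 58.8
```

servo_tool(
  motion=[
    [[0,0,2,0,1],[0,0,4,0,1],[0,0,6,0,1],[0,0,6.5,0,1],[0,0,6.5,0,1]],
  ],
)

```text
time_s: 17.9
eef_pos: [0.6146, 0.2709, 0.0434]
eef_rot: [-0.002, 0.083, 0.997, -0.001]
wrist_force: [-0.4, 0.0, 0.3]
opening: 0.161
grasp_force: 58.8
```

```bash
python3 -c "
from h import *
plan([(.6153,.2766,.036,171)])"
```

```text
now [0.6146 0.2709 0.0434] a 170.5 q [ 14.  36.  84.  -0.  60. -67.] F [-0.4  0.   0.3] open 0.16 g 58.8 t 17.9
[0.02, 0.58, 0.74, -0.5] rows 0.2
```

servo_tool(
  motion=[
    [[0,0.5,0.2,-0.5,1],[0,0.5,0.4,-0.5,1],[0,0.5,0.5,-0.5,1],[0,0.5,0.6,-0.5,1],[0,0.5,0.6,-0.5,1]],
  ],
)

```text
time_s: 18.4
eef_pos: [0.6168, 0.2772, 0.0396]
eef_rot: [0.0, 0.078, 0.997, 0.0]
wrist_force: [-0.6, -0.6, -1.3]
opening: 0.161
grasp_force: 58.8
```

servo_tool(
  motion=[
    [[0,0,0.1,0,1],[0,0,0.1,0,1]],
  ],
)

```text
time_s: 18.6
eef_pos: [0.6167, 0.2771, 0.0383]
eef_rot: [-0.0, 0.078, 0.997, -0.0]
wrist_force: [0.3, -0.3, -0.3]
opening: 0.159
grasp_force: 58.8
```

```bash
python3 -c "
from h import *
plan([(.6153,.2766,.036,171)])"
```

```text
now [0.6167 0.2771 0.0383] a 171.0 q [ 14.  37.  83.   0.  60. -67.] F [ 0.3 -0.3 -0.3] open 0.16 g 58.8 t 18.6
[0.13, -0.07, 0.23, 0.0] rows 0.1
```

servo_tool(
  motion=[
    [[0.1,-0.1,0.1,0,1],[0.1,-0.1,0.2,0,1],[0.1,-0.1,0.2,0,1],[0.1,-0.1,0.2,0,1]],
  ],
)

```text
time_s: 19.0
eef_pos: [0.6156, 0.2762, 0.0371]
eef_rot: [-0.0, 0.078, 0.997, -0.0]
wrist_force: [-3.5, -0.8, 6.4]
opening: 0.157
grasp_force: 59.5
```

servo_tool(
  motion=[
    [[0,0,0,0,-1],[0,0,0,0,-1],[0,0,0,0,-1],[0,0,0,0,-1],[0,0,0,0,-1]],
  ],
)

```text
time_s: 19.5
eef_pos: [0.6156, 0.2763, 0.0363]
eef_rot: [-0.0, 0.078, 0.997, -0.0]
wrist_force: [0.1, -0.1, -0.3]
opening: 0.987
grasp_force: 0.0
```

servo_tool(
  motion=[
    [[0,0,-1,0,-1],[0,0,-3,0,-1],[0,0,-6,0,-1],[0,0,-9,0,-1],[0,0,-9,0,-1]],
  ],
)

```text
time_s: 20.0
eef_pos: [0.619, 0.2773, 0.133]
eef_rot: [0.005, 0.078, 0.997, 0.002]
wrist_force: [0.9, -0.5, 0.4]
opening: 1.002
grasp_force: 0.0
```

```bash
python3 -c "
from h import *
plan([(.53,.09,.13,129),(.438,-.087,.13,87),(.438,-.087,.11,77)])"
```

```text
now [0.619  0.2773 0.133 ] a 171.1 q [ 14.  30.  82.   0.  68. -67.] F [ 0.9 -0.5  0.4] open 1.00 g 0.0 t 20.0
[5.88, -19.89, 0.30, 42.1] rows 4.9
[-7.97, -18.29, -0.00, 42.0] rows 4.9
[0.00, 0.00, 2.00, 10.0] rows 1.2
```

servo_tool(
  motion=[
    [[1.2,-4,0,8.5,-1],[2.4,-8,0,17,-1],[3.5,-12,0,25.5,-1],[4.7,-16,0,34,-1],[5.9,-19.9,0,42,-1]],
  ],
)

```text
time_s: 20.5
eef_pos: [0.5253, 0.0876, 0.1264]
eef_rot: [0.0, 0.433, 0.902, -0.0]
wrist_force: [0.6, -0.1, -0.2]
opening: 1.001
grasp_force: 0.0
```

servo_tool(
  motion=[
    [[-1.6,-3.7,0,8.5,-1],[-3.2,-7.3,0,17,-1],[-4.8,-11,0,25.5,-1],[-6.4,-14.6,0,34,-1],[-8,-18.3,0,42,-1]],
  ],
)

```text
time_s: 21.0
eef_pos: [0.4337, -0.0896, 0.1266]
eef_rot: [0.0, 0.727, 0.687, 0.0]
wrist_force: [-0.5, -0.6, -1.1]
opening: 1.0
grasp_force: 0.0
```

servo_tool(
  motion=[
    [[0,0,1,5,-1],[0,0,2,10,-1],[0,0,2,10,-1],[0,0,2,10,-1]],
  ],
)

```text
time_s: 21.4
eef_pos: [0.4345, -0.0884, 0.1065]
eef_rot: [-0.0, 0.782, 0.624, -0.0]
wrist_force: [0.5, 0.3, -0.0]
opening: 1.004
grasp_force: 0.0
```

```bash
python3 -c "
from h import *
plan([(.438,-.087,.060,77)])
from bench import ctrl
c=ctrl.camera('top')
a=ortho(c,.018,.5,.68,.2,.36,s=.0005)
c=ctrl.camera('side');b=ortho(c,.046,.37,.55,-.18,.02,s=.0005)
cv2.imwrite('pics/x.png',cv2.hconcat([a,b]))"
```

```text
now [ 0.4345 -0.0884  0.1065] a 77.2 q [-27.   5. 117.  -0.  57. -14.] F [ 0.5  0.3 -0. ] open 1.00 g 0.0 t 21.4
[0.21, 0.31, 4.65, 0.2] rows 0.9
```

View pics/x.png

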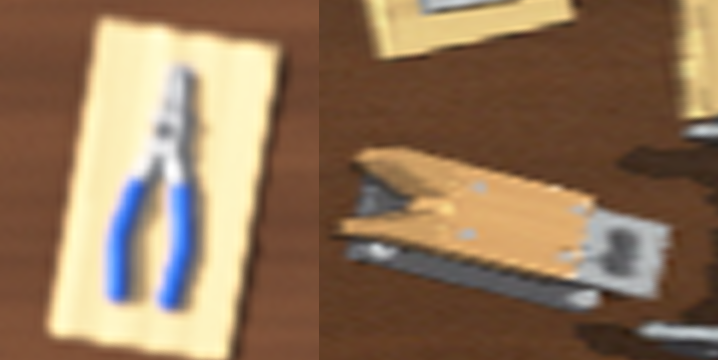

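Pliers lie on their outline, pivot near (165,130), as wanted. Now grip the pin.

servo_tool(
  motion=[
    [[0.1,0.3,2,0,-1],[0.1,0.3,3.5,0,-1],[0.1,0.3,4.5,0,-1],[0.1,0.3,4.8,0,-1],[0.1,0.3,4.8,0,-1]],
  ],
)

```text
time_s: 22.0
eef_pos: [0.4378, -0.088, 0.0584]
eef_rot: [-0.0, 0.782, 0.623, -0.0]
wrist_force: [0.3, 0.0, 0.9]
opening: 1.0
grasp_force: 0.0
```

servo_tool(
  motion=[
    [[0,0,0,0,1],[0,0,0,0,1],[0,0,0,0,1],[0,0,0,0,1],[0,0,0,0,1]],
  ],
)

```text
time_s: 22.5
eef_pos: [0.4385, -0.0885, 0.0593]
eef_rot: [0.001, 0.782, 0.623, 0.0]
wrist_force: [-0.1, 0.5, 5.3]
opening: 0.494
grasp_force: 61.5
```

servo_tool(
  motion=[
    [[0,0,0,0,1],[0,0,0,0,1],[0,0,0,0,1]],
  ],
)

```text
time_s: 22.8
eef_pos: [0.4385, -0.0885, 0.0593]
eef_rot: [0.001, 0.782, 0.623, 0.0]
wrist_force: [0.0, -0.0, 5.1]
opening: 0.495
grasp_force: 61.5
```

```bash
python3 -c "
from h import *
o=__import__('bench').ctrl.get_obs();p=o['eef_pos']
plan([(p[0]+.025*np.cos(np.radians(77)),p[1]+.025*np.sin(np.radians(77)),p[2],77)])"
```

```text
now [ 0.4385 -0.0885  0.0593] a 77.0 q [-27.  11. 118.   0.  51. -14.] F [ 0.  -0.   5.1] open 0.49 g 61.5 t 22.8
[2.50, 0.00, -0.00, 0.0] rows 0.5
```

servo_tool(
  motion=[
    [[0.5,0,-0.1,0,1],[1,0,-0.1,0,1],[1.5,0,-0.1,0,1],[2,0,-0.1,0,1],[2.5,0,-0.1,0,1]],
  ],
)

```text
time_s: 23.3
eef_pos: [0.4434, -0.0633, 0.0593]
eef_rot: [-0.0, 0.782, 0.623, -0.0]
wrist_force: [0.5, 0.4, -1.0]
opening: 0.495
grasp_force: 60.9
```

servo_tool(
  motion=[
    [[0,0,0,0,1],[0,0,0,0,1],[0,0,0,0,1]],
  ],
)

```text
time_s: 23.6
eef_pos: [0.4433, -0.0638, 0.0593]
eef_rot: [-0.0, 0.782, 0.623, -0.0]
wrist_force: [0.6, 0.0, -1.1]
opening: 0.496
grasp_force: 60.9
```

```bash
python3 -c "
from h import *
p=np.array([.4385,-.0885]);plan([(p[0]+.025*np.cos(np.radians(77)),p[1]+.025*np.sin(np.radians(77)),.0593,77)])
from bench import ctrl
c=ctrl.camera('side');b=ortho(c,.046,.37,.55,-.18,.02,s=.0005)
cv2.imwrite('pics/y.png',cv2.resize(b,None,fx=1.5,fy=1.5))"
```

```text
now [ 0.4433 -0.0638  0.0593] a 77.0 q [-23.  11. 118.  -0.  51. -10.] F [ 0.6  0.  -1.1] open 0.50 g 60.9 t 23.6
[-0.01, 0.08, 0.00, 0.0] rows 0.0
```

View pics/y.png

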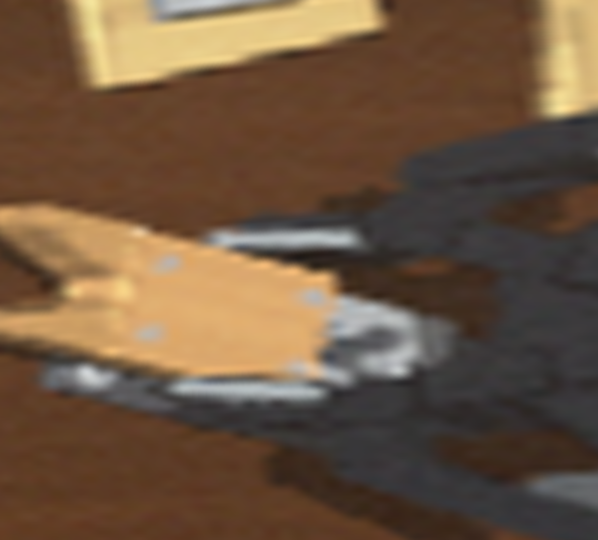

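Pin slid 25 mm with the gripper (wood's rear edge now at ~(330,320)), no side force. Lift.

servo_tool(
  motion=[
    [[0,0,-0.5,0,1],[0,0,-1,0,1],[0,0,-1.5,0,1],[0,0,-2,0,1],[0,0,-2.5,0,1]],
  ],
)

```text
time_s: 24.15
eef_pos: [0.4435, -0.0639, 0.0851]
eef_rot: [0.0, 0.782, 0.623, 0.0]
wrist_force: [0.0, 0.5, -1.3]
opening: 0.493
grasp_force: 60.9
```

servo_tool(
  motion=[
    [[0,0,-2,0,1],[0,0,-4,0,1],[0,0,-5,0,1],[0,0,-5,0,1]],
  ],
)

```text
time_s: 24.55
eef_pos: [0.4445, -0.0643, 0.136]
eef_rot: [0.002, 0.782, 0.623, 0.001]
wrist_force: [0.5, -0.2, -1.2]
opening: 0.495
grasp_force: 61.1
```

```bash
python3 -c "
from h import *
xo,yo=.6325-.045,-.270-.045*np.sin(np.radians(1.3))
plan([(.52,-.17,.13,37),(xo,yo,.13,1.3),(xo,yo,.042,1.3)]);print(xo,yo)"
```

```text
now [ 0.4445 -0.0643  0.136 ] a 77.1 q [-23.   3. 116.  -0.  61. -10.] F [ 0.5 -0.2 -1.2] open 0.50 g 61.1 t 24.6
[-8.61, 9.73, 0.60, 40.1] rows 4.7
[-0.69, 12.13, -0.00, 35.7] rows 4.2
[0.00, 0.00, 8.80, -0.0] rows 1.8
0.5874999999999999 -0.27102093001077515
```

servo_tool(
  motion=[
    [[-1.7,1.9,0,8,1],[-3.4,3.9,0,16,1],[-5.2,5.8,0,24,1],[-6.9,7.8,0,32,1],[-8.6,9.7,0,40,1]],
  ],
)

```text
time_s: 25.05
eef_pos: [0.5186, -0.17, 0.133]
eef_rot: [-0.001, 0.949, 0.315, -0.001]
wrist_force: [-0.4, 0.2, -1.0]
opening: 0.496
grasp_force: 61.1
```

servo_tool(
  motion=[
    [[-0.2,2.4,0,8,1],[-0.3,4.8,0,16,1],[-0.4,7.3,0,24,1],[-0.6,9.7,0,32,1],[-0.7,12.1,0,35.7,1]],
  ],
)

```text
time_s: 25.55
eef_pos: [0.5857, -0.2706, 0.1326]
eef_rot: [-0.001, 1.0, 0.009, -0.001]
wrist_force: [-0.5, -0.2, -0.7]
opening: 0.495
grasp_force: 61.1
```

servo_tool(
  motion=[
    [[0,0,2.5,0,1],[0,0,5,0,1],[0,0,7,0,1],[0,0,8,0,1],[0,0,8,0,1]],
  ],
)

```text
time_s: 26.05
eef_pos: [0.5844, -0.2691, 0.0516]
eef_rot: [-0.001, 1.0, 0.012, -0.002]
wrist_force: [-0.8, -0.2, -0.7]
opening: 0.495
grasp_force: 61.1
```

servo_tool(
  motion=[
    [[0,0,0,0,1]],
  ],
)

```text
time_s: 26.15
eef_pos: [0.5861, -0.2702, 0.0546]
eef_rot: [0.0, 1.0, 0.012, 0.0]
wrist_force: [0.1, 0.1, -0.3]
opening: 0.491
grasp_force: 61.1
```

```bash
python3 -c "
from h import *
plan([(.5875,-.271,.0355,1.3)])"
```

```text
now [ 0.5861 -0.2702  0.0546] a 1.3 q [-35.  32.  88.   0.  59.  53.] F [ 0.1  0.1 -0.3] open 0.49 g 61.1 t 26.1
[0.13, 0.08, 1.91, 0.0] rows 0.4
```

servo_tool(
  motion=[
    [[0.1,0.1,0.7,0,1],[0.1,0.1,1.2,0,1],[0.1,0.1,1.5,0,1],[0.1,0.1,1.6,0,1],[0.1,0.1,1.6,0,1]],
  ],
)

```text
time_s: 26.65
eef_pos: [0.5869, -0.2711, 0.0383]
eef_rot: [-0.0, 1.0, 0.012, -0.0]
wrist_force: [-0.7, -0.1, -1.0]
opening: 0.497
grasp_force: 61.1
```

servo_tool(
  motion=[
    [[0,0,0.1,0,1],[0,0,0.2,0,1],[0,0,0.2,0,1]],
  ],
)

```text
time_s: 26.95
eef_pos: [0.5869, -0.2711, 0.0364]
eef_rot: [-0.0, 1.0, 0.012, -0.0]
wrist_force: [0.4, -0.6, -1.6]
opening: 0.495
grasp_force: 61.1
```

servo_tool(
  motion=[
    [[0,0,0.1,0,1],[0,0,0.2,0,1],[0,0,0.2,0,1]],
  ],
)

```text
time_s: 27.25
eef_pos: [0.5871, -0.2713, 0.0353]
eef_rot: [0.0, 1.0, 0.012, 0.0]
wrist_force: [-3.9, 1.1, 4.8]
opening: 0.495
grasp_force: 61.8
```

Contact. Release, back off and check all four.

servo_tool(
  motion=[
    [[0,0,0,0,-1],[0,0,0,0,-1],[0,0,0,0,-1],[0,0,0,0,-1],[0,0,0,0,-1]],
  ],
)

```text
time_s: 27.75
eef_pos: [0.587, -0.2712, 0.0343]
eef_rot: [-0.0, 1.0, 0.012, -0.0]
wrist_force: [0.5, -0.4, -0.2]
opening: 0.999
grasp_force: 0.0
```

servo_tool(
  motion=[
    [[0,0,-1,0,-1],[0,0,-3,0,-1],[0,0,-7,0,-1],[0,0,-11,0,-1],[0,0,-14,0,-1]],
  ],
)

```text
time_s: 28.25
eef_pos: [0.5877, -0.2717, 0.1781]
eef_rot: [0.001, 1.0, 0.012, 0.001]
wrist_force: [0.6, -0.8, -0.5]
opening: 0.997
grasp_force: 0.0
```

servo_tool(
  motion=[
    [[-5,-5,0,0,-1],[-10,-10,0,0,-1],[-15,-15,0,0,-1],[-20,-20,0,0,-1],[-20,-20,0,0,-1]],
  ],
)

```text
time_s: 28.75
eef_pos: [0.4047, -0.0974, 0.1749]
eef_rot: [0.0, 1.0, 0.012, 0.0]
wrist_force: [0.1, -0.0, 1.1]
opening: 1.001
grasp_force: 0.0
```

```bash
python3 -c "
from h import *
plan([])
from bench import ctrl
c=ctrl.camera('top')
cv2.imwrite('pics/z.png',ortho(c,.02,.36,.75,-.4,.4))
c=ctrl.camera('side');P=cloud(c)
for x,y in((.575,-.271),(.605,-.271),(.53,-.271),(.583,-.1046),(.591,.093),(.6153,.2766)):
  m=(abs(P[...,0]-x)<.008)&(abs(P[...,1]-y)<.008);print(x,y,np.round(np.median(P[m][:,2]),4))"
```

```text
now [ 0.4047 -0.0974  0.1749] a 1.3 q [-30.  -5. 118.   0.  67.  59.] F [ 0.1 -0.   1.1] open 1.00 g 0.0 t 28.8
0.575 -0.271 0.0222
0.605 -0.271 0.0218
0.53 -0.271 0.0065
0.583 -0.1046 0.0243
0.591 0.093 0.0448
0.6153 0.2766 0.0169
```

View pics/z.png

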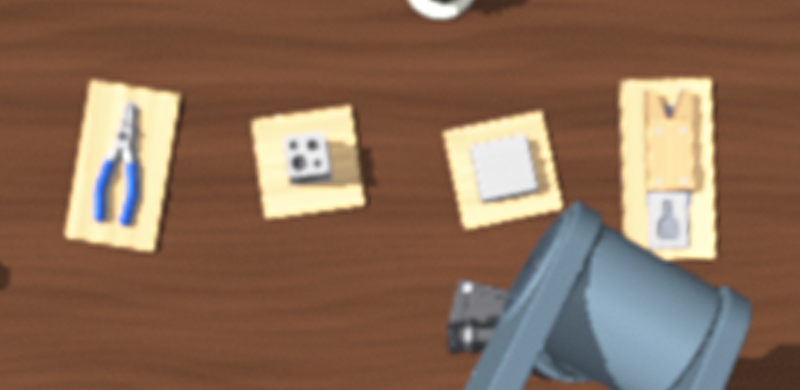

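All four lie on their outlines: pliers (120,165), doming block (308,157), bench block (505,167) and pin (670,165), with noses as drawn. Handing in.

```bash
python3 -c "
from bench import ctrl
print(ctrl.hand_in())"
```

```text
the job is handed in; nothing more can be done
None
```

I laid all four tools flat on their own tiles, with the pin and pliers noses as drawn, and handed the job in at about 29 s; no tool was dropped, I saw no spool move (my last picture did not show both fully), and no verdict came back.

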